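Hold a tongue paddle in the slot of a UV disinfector

ROBOT

A 6-joint arm with a two-finger parallel gripper is mounted at the origin on the work surface. World frame = base frame: x ahead of the robot, y to its left, z up, the work surface at z = 0. Lengths are in mm, angles in rad, forces in N, time in s.
With the tool pointing down it reaches from about 350 to 875 mm from the base axis. Payload 4.2 kg.
Tool frame: the origin (TCP) lies at the very end of the fingers, on their centre line; the grasp point (between the pads) lies 19 mm behind it (arm.grip_point_offset is the distance from the TCP to the grasp point, in mm); z points along the fingers, y is the direction in which the jaws open and shut (so a half turn about z gives the same grasp; the last joint's range is limited). The gripper opens to 85 mm and grips with 20 to 120 N. Pads are 22 mm wide; open, the fingers measure 114 mm over their backs; the gripper's body (76 mm by 85 mm) begins 54 mm behind the grasp point. The pads swing forward as they close: fully open they stand 13 mm farther back than shut.
Start: joints at [1.55, 0.385, 0.008, 0, -1.194, -0.259], TCP at [172.57, 600.682, 231.312] pointing down, gripper open.
Joint ranges: [-3.14, 3.14], [-1.21, 2.06], [-1.07, 1.41], [-3.16, 2.05], [-2.99, -0.16], [-3.1, 3.1]. Speed limits (rad/s): [2.79, 2.79, 3.14, 3.14, 3.14, 3.14].

INTERFACE

Orientations are given as a unit quaternion [x, y, z, w].
In Python, from bench import arm gives the robot as it stands.
- The arm moves only by the tool drive_tool, never from a script. Its argument "steps" is a list of rows, each a list of 5 numbers: the shift along the tool's x, y, z in m, then the turn about the tool's z in degrees, then the finger opening in m, from 0 to 0.0854. A call has 1 to 20 rows; each row shifts and turns the commanded pose from where the row before left it, along the tool's axes as they then stand; what a row does not reach is not made up. A row lasts 1/10 s, in which the tool goes at most 50 mm and 8.59 degrees, less where a joint would pass 70% of its speed; a pose out of reach is approached as far as the arm can. A call is refused whole if a number of a shift passes 0.05 or a number of a turn 8.59, either way. A call with a gripper value outside its range is refused whole. The fingers move at their own pace and stop on an object; the grip force is fixed at half the most. Time passes only in rows, so rows that do not move let the fingers close. It gives the time, the measured TCP pose, the force and the opening at its end, in the units of the state.
- arm.read_state(): the state, without advancing time (a new reading comes with each control period).
- arm.get_image(name): name is "side" or "top" or "wrist"; returns (picture, depth): 480x640x3 uint8, blue, green, red; 480x640 float32, mm along the optical axis (not along the pixel's ray), 0 where there is no reading.
- arm.camera_params(name): a dict with "K" (3x3 intrinsics, pixels), "world_to_cam" (4x4, takes a point from world to camera coordinates); the wrist camera has in their place "mount" (4x4, takes a point from camera to tool coordinates, whose origin is the TCP and whose axes are the flange's). Camera axes: x right, y up, looking along -z (the intrinsics and any distortion apply to the point x, -y, -z); pixel columns grow to the right and rows downward; lengths in mm; the calibration is good to about 2 mm. A picture is of the moment at which its call begins: read the wrist's pose just before it. camera_params takes no time and is no camera call.
- arm.job_done(): hands the job in, once; it reports no verdict.
The state is a dict: "clock": time; "joints": joint angles; "joint_vel": joint speeds; "joint_efforts": joint torques, N m; "position": TCP position; "ee_rot": TCP orientation; "contact_force": force on the tool from outside, world axes, zero at the start; "wrist_torque": the same for the moment, N m; "gripper_width": finger opening in mm.
Only numpy, scipy, OpenCV 4.12 (cv2) and the standard library are available. Lean on these libraries where they do the work, as an engineer would, in place of code of your own. Each camera call takes 0.05 s, during which the arm holds its last target.

TASK

Slide the shutter on top of the disinfector box fully open, then take the broad paddle out of the instrument rack and pass its blade straight down through the slot, without forcing it, until the dark band on the blade is level with the rim of the slot. Finish there, still holding the paddle by its handle with the blade hanging inside the box; do not let go. Leave the other instruments and everything else on the table where they are.

Things in the scene. Friction and masses are not known exactly. Their poses are not given: they have to be found in the camera images.
- paddle: Broad tongue paddle standing blade down in one of the rack's 3 places (varies). Origin: underside of its hand guard (steel plate 22 x 46 x 5 mm, resting on the rack's top); z up, y along the blade's width, x through its thickness; same when turned half round about z. Handle: dark grey block 12 (x) x 28 (y) mm, 5 to 55 mm above the origin. About 80 g, varies.
- paddle_tip (a point): Middle of the paddle blade's lower end, 90 mm below the paddle's origin; axes as the paddle's. The steel blade is 4 mm thick (x) and 28 mm wide (y); its last 6 mm are 3 mm thick and 22 mm wide. A dark band 12 mm tall runs round the blade from 59 to 71 mm above the tip.
- rack: Fixed open aluminium instrument rack 70 (x) x 210 (y) x 105 mm tall, origin under its centre. Its three places lie in a row along its y at -60, 0 and +60 mm: openings 8 (x) x 36 (y) mm in its 6 mm top plate, open below. The instruments stand in them with their guards resting on the top plate, their y along the rack's y.
- disinfector: Fixed white disinfector box with amber windows, 140 (x) x 220 (y) mm, steel lid top 105 mm high, hollow inside (inner floor 6 mm above the table). Origin under its centre.
- slot_mouth (a point): Centre of the slot, at the rim of its dark guide collar, 111 mm above the table; axes as the box's: slot long along y, z up. The slot in the lid is 6 (x) x 30 (y) mm, 2 mm more than the blade each way; the collar, 6 mm tall, flares up to 14 x 38 mm at the rim. The blade goes in with its y along the slot's y, either way round.
- shutter (a joint): Sliding shutter plate over the slot, 54 (x) x 90 (y) x 4 mm, 1 mm above the collar's rim. Value in m: it starts at 0 to 0.012 (slot covered), slides along the box's +y, and is fully open at 0.065. It needs about 2 N and stays where it is left.
- shutter_tab (a point): Middle of the top of the shutter's grip tab, a black upright block 12 (x) x 30 (y) mm, its top 143 mm above the table, 28 mm tall above the shutter plate; axes as the box's. It moves with the shutter; shut, it lies 45 mm on the +y side of the slot's centre.
- spatula: Narrow spatula in another place of the rack: like the paddle, but its handle is 16 mm wide and its blade 12 mm wide, without a band. Origin under its guard. Leave alone.
- probe: Round probe in the remaining place: round handle 12 mm thick, round rod 6 mm thick. Origin under its guard. Leave alone.
- bottle: White plastic bottle, 60 mm across, 160 mm tall, origin under its centre. Leave alone.
- jar: Small jar, 60 mm across, 65 mm tall, origin under its centre. Leave alone.
- dish: Steel bowl, 120 mm across, 40 mm tall, origin under its centre. Leave alone.
- tape: Roll of paper tape lying flat, 60 mm across, 25 mm tall, origin under its centre. Leave alone.

How it is judged:
By the outcome, as a careful person would: the job done as asked, in the order asked, and still so for the second after the job is handed in, while the arm keeps its last pose, push and grip.
It also fails if it takes over 58 s, if anything falls off the work surface, if the arm or the gripper's body presses on something with over 40 N, if the wrist force passes 120 N, or if a joint passes its speed limit or range.

## Working session

There is one attempt and no reset: what is moved stays moved. The work goes in short steps, Python scripts to look and compute and a tool call to move; the robot and the scene stay as the last step left them, time stands still between calls to the robot, and variables do not carry over. Pictures are saved under pics/ and viewed, and the job is handed in when it is done.

Besides the shell and the picture viewer there is one more tool, called after "Request:" in YAML: its name, and indented under it one key for each argument. drive_tool: Moves the arm, as the interface text tells. Its arguments: {"type":"object","properties":{"steps":{"type":"array"}},"required":["steps"]}

```bash
ls; mkdir -p pics; cat > h.py <<'E'
import numpy as np,cv2
from bench import arm
from scipy.spatial.transform import Rotation as R
def T():
    s=arm.read_state();M=np.eye(4);M[:3,:3]=R.from_quat(s['ee_rot']).as_matrix();M[:3,3]=s['position'];return M
def c2w(name,tool=None):
    p=arm.camera_params(name)
    if name=='wrist': return np.array(p['K']),tool@np.array(p['mount']),p
    return np.array(p['K']),np.linalg.inv(np.array(p['world_to_cam'])),p
def px2w(K,M,u,v,d):
    return (M@np.array([(u-K[0,2])/K[0,0]*d,-(v-K[1,2])/K[1,1]*d,-d,1]))[:3]
def pxz(K,M,u,v,z):
    r=M[:3,:3]@np.array([(u-K[0,2])/K[0,0],-(v-K[1,2])/K[1,1],-1]);o=M[:3,3]
    return o+r*(z-o[2])/r[2]
def snap(name,tag):
    t=T();im,d=arm.get_image(name);cv2.imwrite(f'pics/{tag}.png',im);np.savez(f'pics/{tag}.npz',im=im,d=d,t=t,name=name)
def load(tag):
    z=np.load(f'pics/{tag}.npz');K,M,p=c2w(str(z['name']),z['t']);return z['im'],z['d'],K,M
E
python3 - <<'E'
from h import *
for n in ['side','top','wrist']:
    snap(n,n+'0');print(n,arm.camera_params(n))
print(arm.read_state(),arm.grip_point_offset)
E
```

```text
pics
side {'K': array([[475.38709599,   0.        , 318.2923666 ],
       [  0.        , 475.38709599, 237.09811545],
       [  0.        ,   0.        ,   1.        ]]), 'world_to_cam': array([[ 7.68342893e-01, -6.39843845e-01,  1.57814094e-02,
        -4.29537928e+02],
       [ 4.28177305e-01,  5.32181918e-01,  7.30374289e-01,
        -3.84075587e+02],
       [-4.75724074e-01, -5.54420653e-01,  6.82864807e-01,
        -7.30724696e+02],
       [ 0.00000000e+00,  0.00000000e+00,  0.00000000e+00,
         1.00000000e+00]])}
top {'K': array([[565.70843062,   0.        , 322.91450457],
       [  0.        , 565.70843062, 233.64024599],
       [  0.        ,   0.        ,   1.        ]]), 'world_to_cam': array([[ 2.10658393e-02, -9.99732765e-01, -9.51992008e-03,
         4.00513875e+01],
       [ 9.90810837e-01,  1.96034809e-02,  1.33826714e-01,
        -6.52654289e+02],
       [-1.33604328e-01, -1.22516120e-02,  9.90959021e-01,
        -1.36238889e+03],
       [ 0.00000000e+00,  0.00000000e+00,  0.00000000e+00,
         1.00000000e+00]])}
wrist {'K': array([[386.54494665,   0.        , 
[... 489 characters left out ...]
ints': array([ 1.54959999e+00,  3.85384082e-01,  6.97136029e-03, -3.67215582e-04,
       -1.19400878e+00, -2.58573443e-01]), 'joint_vel': array([ 0.00100936, -0.00284465,  0.00420044,  0.0024688 , -0.00043432,
        0.00152749]), 'joint_efforts': array([-1.04808100e-04, -3.92678046e+01,  1.88580215e+01,  4.18863550e+00,
       -3.44251486e-03,  6.65761632e-07]), 'position': array([172.46001503, 600.28712268, 230.4804895 ]), 'ee_rot': array([ 9.90222270e-01, -1.39496116e-01, -7.32536730e-05,  8.27080659e-04]), 'contact_force': array([-0.39853808,  0.1017284 , -0.03164848]), 'wrist_torque': array([-0.00269618, -0.01407113, -0.00505268]), 'gripper_width': 85.65905225150712} 18.700000000000003
```

View pics/top0.png

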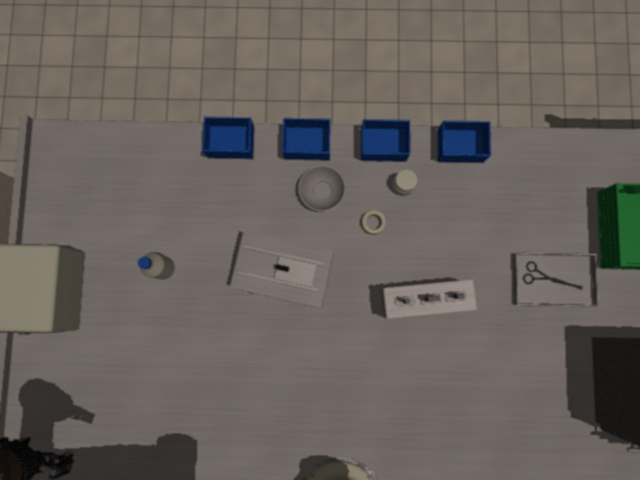

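View pics/side0.png

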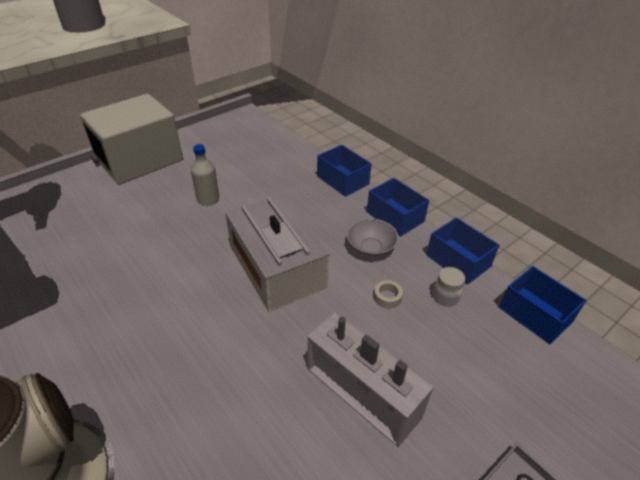

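View pics/wrist0.png

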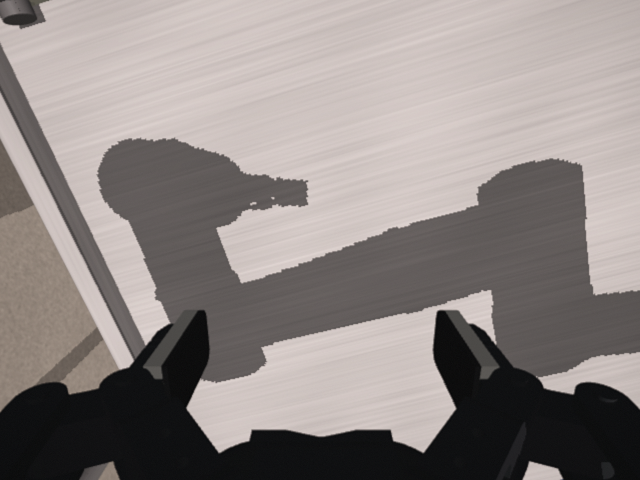

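```bash
python3 - <<'E'
from h import *
im,d,K,M=load('top0')
a=cv2.resize(im[225:330,220:345],None,fx=5,fy=5,interpolation=cv2.INTER_CUBIC)
b=cv2.resize(im[265:330,370:490],None,fx=6,fy=6,interpolation=cv2.INTER_CUBIC)
cv2.imwrite('pics/ta.png',a);cv2.imwrite('pics/tb.png',b)
for n,u,v,z in [('tab',281,268,143),('boxTL',240,233,105),('boxTR',333,249,105),('boxBR',323,306,105),('boxBL',231,288,105),('rackTL',384,288,105),('rackTR',473,280,105),('rackBR',476,309,105),('rackBL',387,318,105),('h1',403,300,140),('h2',430,298,140),('h3',455,295,140)]:
    print(n,pxz(K,M,u,v,z).round(1),px2w(K,M,u,v,d[v,u]).round(1))
im,d,K,M=load('side0')
cv2.imwrite('pics/sa.png',cv2.resize(im[190:310,215:335],None,fx=5,fy=5,interpolation=cv2.INTER_CUBIC))
cv2.imwrite('pics/sb.png',cv2.resize(im[305:445,300:440],None,fx=4,fy=4,interpolation=cv2.INTER_CUBIC))
E
```

```text
tab [557.  146.6 143. ] [556.8 146.3 145.9]
boxTL [641.1 250.1 105. ] [654.9 266.6   1.7]
boxTR [607.3  28.  105. ] [618.4  27.3   1.1]
boxBR [472.9  48.8 105. ] [473.6  49.9  -5.8]
boxBL [510.3 265.9 105. ] [5.139e+02 2.840e+02 4.000e-01]
rackTL [517.7 -93.3 105. ] [517.8 -93.5 102.9]
rackTR [ 540.7 -301.7  105. ] [ 5.468e+02 -3.284e+02 -5.000e-01]
rackBR [ 473.4 -307.7  105. ] [ 474.2 -334.9   -0.7]
rackBL [ 448.3 -100.7  105. ] [ 4.471e+02 -1.115e+02  4.000e-01]
h1 [ 490.  -133.3  140. ] [ 490.  -133.5  138.5]
h2 [ 495.8 -194.6  140. ] [ 495.4 -191.6  156.9]
h3 [ 503.8 -251.4  140. ] [ 503.6 -250.3  145.2]
```

View pics/ta.png

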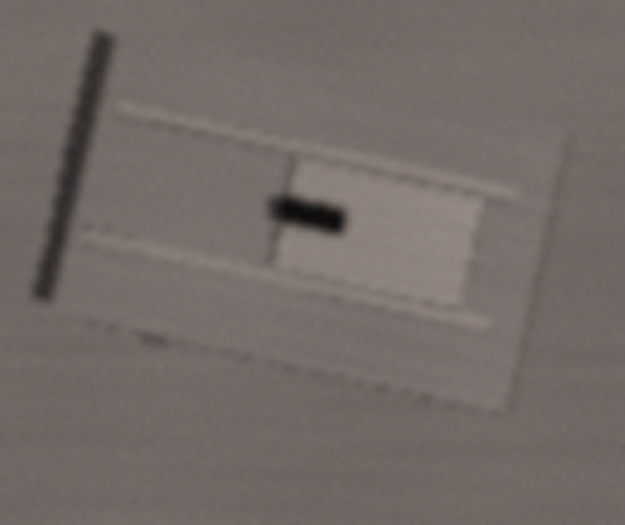

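View pics/tb.png

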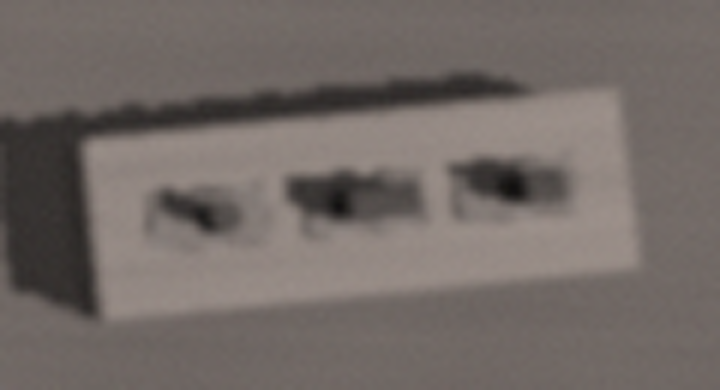

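View pics/sb.png

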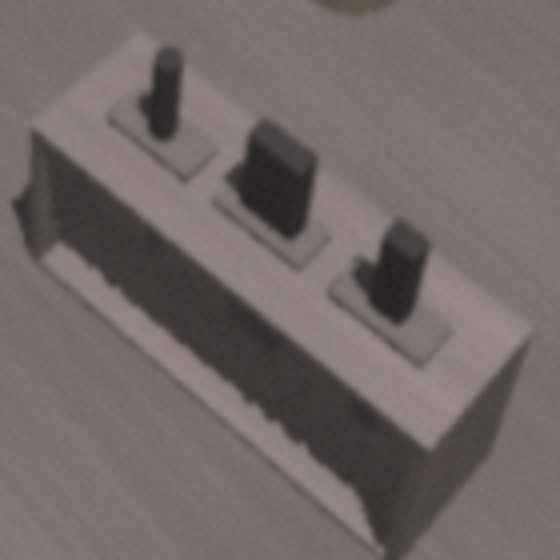

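View pics/sa.png

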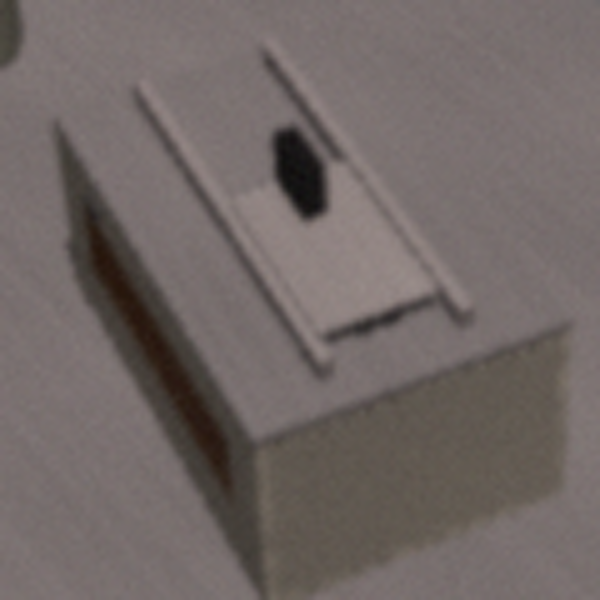

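Request:
drive_tool:
  steps:
    - [0,0,0,8.4,0.085]
    - [0,0,0,8.4,0.085]
    - [0,0,0,8.4,0.085]
    - [0,0,0,8.4,0.085]
    - [0,0,0,8.4,0.085]
    - [0,0,0,8.4,0.085]
    - [0,0,0,8.4,0.085]
    - [0,0,0,8.4,0.085]
    - [0,0,0,8.4,0.085]
    - [0,0,0,8.4,0.085]

```text
clock: 1.15
position: [172.5, 600.4, 230.9]
ee_rot: [-0.64, 0.768, -0.0, -0.0]
contact_force: [0.3, 0.1, 0.3]
gripper_width: 85.2
```

Request:
drive_tool:
  steps:
    - [0.031,-0.035,-0.001,0,0.04]
    - [0.031,-0.035,-0.001,0,0.04]
    - [0.031,-0.035,-0.001,0,0.04]
    - [0.031,-0.035,-0.001,0,0.04]
    - [0.031,-0.035,-0.001,0,0.04]
    - [0.031,-0.035,-0.001,0,0.04]
    - [0.031,-0.035,-0.001,0,0.04]
    - [0.031,-0.035,-0.001,0,0.04]
    - [0.031,-0.035,-0.001,0,0.04]
    - [0.031,-0.035,-0.001,0,0.04]
    - [0.031,-0.035,-0.001,0,0.04]
    - [0.031,-0.035,-0.001,0,0.04]
    - [0.031,-0.035,-0.001,0,0.04]
    - [0,0,0,0,0.04]
    - [0,0,0,0,0.04]

```text
clock: 2.65
position: [550.5, 123.5, 243.5]
ee_rot: [-0.642, 0.767, 0.0, -0.001]
contact_force: [-0.6, -0.5, -0.4]
gripper_width: 39.7
```

```bash
python3 - <<'E'
from h import *
print(T().round(3),arm.read_state()['joints'].round(3))
snap('wrist','w1')
E
```

```text
[[-1.77000e-01 -9.84000e-01 -1.00000e-03  5.50529e+02]
 [-9.84000e-01  1.77000e-01 -0.00000e+00  1.23465e+02]
 [ 1.00000e-03  1.00000e-03 -1.00000e+00  2.43540e+02]
 [ 0.00000e+00  0.00000e+00  0.00000e+00  1.00000e+00]] [ 0.508  0.274 -0.124 -0.    -1.175 -0.685]
```

View pics/w1.png

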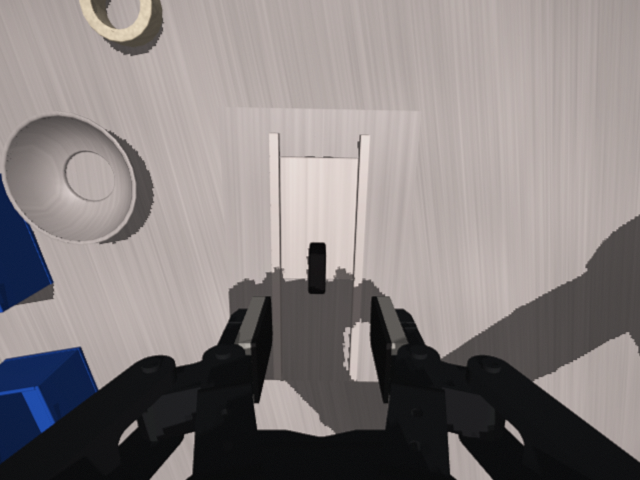

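```bash
python3 - <<'E'
from h import *
im,d,K,M=load('w1')
a=cv2.resize(im[95:315,220:430],None,fx=3.5,fy=2.7,interpolation=cv2.INTER_CUBIC)
a=cv2.resize(im[95:305,220:430],None,fx=2.85,fy=2.85,interpolation=cv2.INTER_CUBIC);cv2.imwrite('pics/w1c.png',a)
for u,v in [(317,246),(317,262),(317,200),(300,200),(275,200),(364,200),(274,140),(364,140),(240,140),(390,140),(317,120)]:
    print(u,v,d[v,u],px2w(K,M,u,v,d[v,u]).round(1))
g=cv2.cvtColor(im,cv2.COLOR_BGR2GRAY)
print(g[200,265:375]);print(g[230:300,317]);print(g[250,300:335]);print(g[100:165,300])
E
```

```text
317 246 271.7488 [555.3 131.  127.7]
317 262 257.15967 [556.2 136.6 144.7]
317 200 273.33023 [549.9 100.9 116.6]
300 200 272.96106 [561.7  98.7 116.9]
275 200 274.61554 [579.3  95.8 115.3]
364 200 273.74158 [517.1 106.9 116.2]
274 140 262.2199 [571.2  55.4 115.5]
364 140 262.00842 [511.1  66.2 115.8]
240 140 272.4002 [596.1  51.3 104.9]
390 140 271.61426 [492.2  70.  105.9]
317 120 267.5757 [540.2  47.7 105.9]
[180 179 176 175 176 196 208 209 209 210 209 211 210 180 113 137 196 209
 207 206 209 212 214 213 215 219 218 216 216 218 218 215 215 214 214 216
 215 215 214 211 207 206 210 215 217 217 216 215 213 212 212 211 209 211
 216 217 217 216 214 211 210 208 207 207 210 211 210 210 210 211 212 212
 214 214 213 214 213 213 211 209 208 210 210 210 210 211 213 213 214 217
 203 130 106 187 211 211 211 211 211 211 210 193 180 176 176 176 179 182
 182 181]
[206 205 205 205 206 205 205 205 205 205 206 198 113  26   7  11  12  12
  11  13  11  11  12  13  17  21  21  22  23  23  23  21  22  22  22  22
  21  21  21  22  22  19  21  21  20  22  21  22  20  22  21  20  21  20
  20  22  22  22  14  13   9  11  10  20  62  78  78  79  78  78]
[208 207 207 207 204 200 202 203 132  40  10  10  10  12  11  12  13  11
  10  13  12  11  11  10   9  54 177 206 206 206 204 205 205 205 205]
[171 171 172 172 170 169 170 172 181 190 191 192 191 190 191 191 190 191
 189 190 190 189 189 189 189 189 190 189 190 189 189 187 188 188 188 188
 187 186 186 187 186 186 186 186 186 185 185 184 185 184 184 184 183 183
 183 181 168 182 211 220 220 220 220 220 220]
```

View pics/w1c.png

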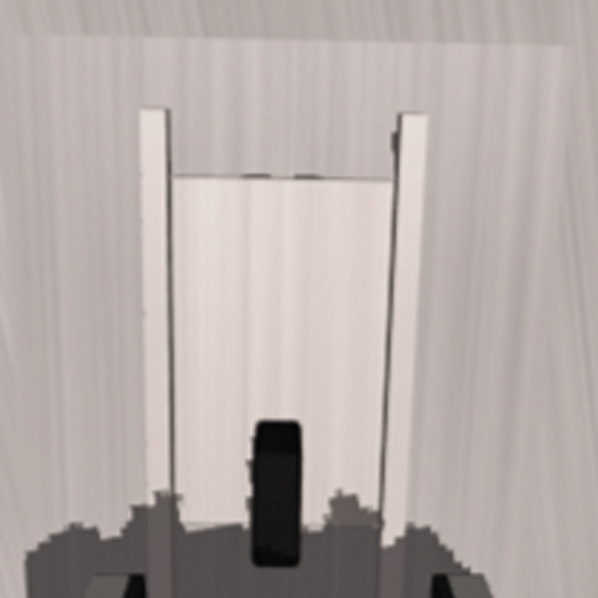

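```bash
cat >> h.py <<'E'
def edges(row,thr=25):
    g=np.abs(np.diff(row.astype(int)));return [(i,int(x)) for i,x in enumerate(g) if x>thr]
E
python3 - <<'E'
from h import *
im,d,K,M=load('w1')
print('tab top front/back',pxz(K,M,317,253.5,143).round(1),pxz(K,M,317,288,143).round(1),pxz(K,M,317,292.5,143).round(1))
print('tab L/R row270')
g=cv2.cvtColor(im,cv2.COLOR_BGR2GRAY)
print(g[270,300:335])
print('L/R',pxz(K,M,308.5,270,143).round(1),pxz(K,M,326,270,143).round(1))
for v in (150,200,235):
    print(v,[e for e in edges(g[v,262:380],12)])
E
```

```text
tab top front/back [555.2 131.3 143. ] [559.7 155.9 143. ] [560.4 159.2 143. ]
tab L/R row270
[206 204 204 203 203 197 140  92  49  20  19  21  21  22  21  22  22  22
  21  22  21  21  21  18  16  67 178 206 204 201 201 203 204 203 203]
L/R [563.  141.9 143. ] [551.4 144.  143. ]
150 [(6, 23), (15, 71), (16, 33), (17, 56), (18, 19), (95, 61), (96, 36), (97, 93), (98, 38), (106, 22)]
200 [(7, 20), (15, 30), (16, 67), (17, 24), (18, 59), (19, 13), (92, 14), (93, 73), (94, 24), (95, 81), (96, 24), (103, 17), (104, 13)]
235 [(8, 15), (16, 64), (17, 41), (18, 77), (19, 31), (91, 56), (92, 51), (93, 70), (94, 34), (101, 13), (102, 13)]
```

```bash
python3 - <<'E'
from h import *
im,d,K,M=load('w1')
P=[]
for v,a,b in ((150,268.5,368.5),(200,269.7,366.2),(235,270.5,364)):
    A=pxz(K,M,a,v,116);B=pxz(K,M,b,v,116);print(A.round(1),B.round(1),((A+B)/2).round(1),np.linalg.norm(A-B).round(1));P.append([A,B])
for k in (0,1):
    D=P[2][k]-P[0][k];print('yaw',np.degrees(np.arctan2(-D[0],D[1])))
t=T();w=np.array([557.5,145.5,126])-t[:3,3];print('tool delta',(t[:3,:3].T@w).round(1), 'jaw ang',np.degrees(np.arctan2(t[1,1],t[0,1])))
E
```

```text
[576.2  61.1 116. ] [509.1  73.3 116. ] [542.7  67.2 116. ] 68.2
[582.9  95.  116. ] [515.6 107.2 116. ] [549.2 101.1 116. ] 68.4
[587.9 120.4 116. ] [520.9 132.5 116. ] [554.4 126.4 116. ] 68.1
yaw -11.129002303399135
yaw -11.243738696236958
tool delta [-22.2  -3.7 117.8] jaw ang 169.9192418694536
```

Request:
drive_tool:
  steps:
    - [-0.011,-0.002,0,1.1,0.04]
    - [-0.011,-0.0017,0,0,0.04]
    - [0,0,0.03,0,0.04]
    - [0,0,0.03,0,0.04]
    - [0,0,0.03,0,0.04]
    - [0,0,0.018,0,0.04]
    - [0,0,0.01,0,0.04]
    - [0,0,0,0,0.03]
    - [0,0,0,0,0.02]
    - [0,0,0,0,0.008]
    - [0,0,0,0,0.008]
    - [0,0,0,0,0.008]
    - [0,0,0,0,0.008]
    - [0,0,0,0,0.008]

```text
clock: 4.1
position: [557.8, 146.2, 127.8]
ee_rot: [-0.635, 0.772, 0.0, 0.001]
contact_force: [-5.6, 3.3, 4.3]
gripper_width: 10.3
```

```bash
python3 - <<'E'
from h import *
t=T();print(t.round(3));s=arm.read_state();print(s['contact_force'],s['wrist_torque'],np.degrees(np.arctan2(t[1,1],t[0,1])))
snap('wrist','w2')
E
```

```text
[[-1.93000e-01 -9.81000e-01  1.00000e-03  5.57768e+02]
 [-9.81000e-01  1.93000e-01  1.00000e-03  1.46151e+02]
 [-1.00000e-03 -0.00000e+00 -1.00000e+00  1.27802e+02]
 [ 0.00000e+00  0.00000e+00  0.00000e+00  1.00000e+00]]
[-5.63315262  3.25195025  4.32385365] [ 0.72559643  1.41772667 -0.10377009] 168.86332341612155
```

View pics/w2.png

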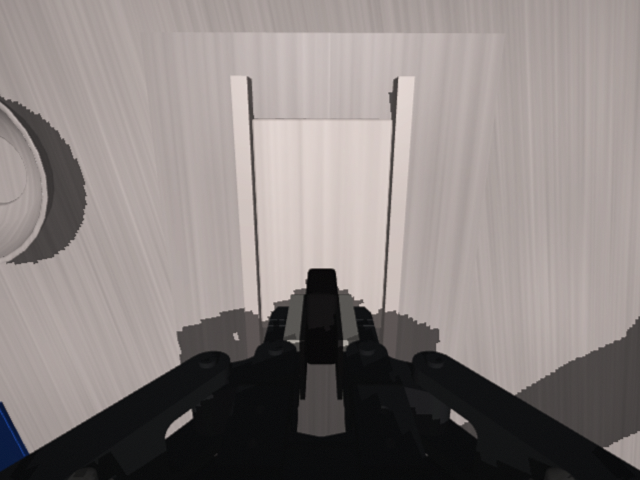

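Request:
drive_tool:
  steps:
    - [-0.005,0,0,0,0.008]
    - [-0.005,0,0,0,0.008]
    - [-0.005,0,0,0,0.008]
    - [-0.005,0,0,0,0.008]
    - [-0.005,0,0,0,0.008]
    - [-0.005,0,0,0,0.008]
    - [-0.005,0,0,0,0.008]
    - [-0.005,0,0,0,0.008]
    - [-0.005,0,0,0,0.008]
    - [-0.005,0,0,0,0.008]
    - [0,0,0,0,0.008]

```text
clock: 5.25
position: [567.6, 195.0, 127.8]
ee_rot: [-0.635, 0.772, -0.0, 0.0]
contact_force: [-4.3, 0.7, 6.2]
gripper_width: 10.6
```

```bash
python3 - <<'E'
from h import *
t=T();print(t.round(3)[:3,3]);s=arm.read_state();print(s['contact_force'],s['wrist_torque'])
snap('wrist','w3')
E
```

```text
[567.58  195.032 127.791]
[-4.28181063  0.73933309  6.20511821] [ 0.284161    1.56985128 -0.0590873 ]
```

View pics/w3.png

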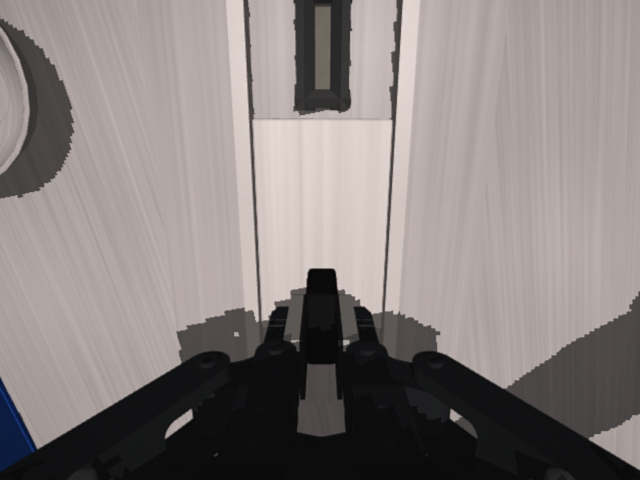

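Request:
drive_tool:
  steps:
    - [-0.002,0,0,0,0.008]
    - [-0.002,0,0,0,0.008]
    - [-0.002,0,0,0,0.008]
    - [-0.002,0,0,0,0.008]

```text
clock: 5.7
position: [569.0, 202.1, 127.8]
ee_rot: [-0.635, 0.772, -0.0, -0.0]
contact_force: [-5.0, -1.7, 5.6]
gripper_width: 10.2
```

Request:
drive_tool:
  steps:
    - [-0.002,0,0,0,0.008]
    - [-0.001,0,0,0,0.008]

```text
clock: 5.9
position: [569.2, 203.6, 127.7]
ee_rot: [-0.635, 0.772, -0.001, -0.002]
contact_force: [-3.6, -7.4, 7.0]
gripper_width: 10.3
```

Request:
drive_tool:
  steps:
    - [-0.002,0,0,0,0.008]
    - [0,0,0,0,0.008]

```text
clock: 6.1
position: [569.2, 203.7, 127.7]
ee_rot: [-0.635, 0.772, -0.001, -0.003]
contact_force: [-3.7, -9.5, 7.6]
gripper_width: 10.7
```

Request:
drive_tool:
  steps:
    - [0.002,0,0,0,0.008]
    - [0,0,0,0,0.03]
    - [0,0,0,0,0.04]
    - [0,0,0,0,0.04]
    - [0,0,-0.005,0,0.04]
    - [0,0,-0.02,0,0.04]
    - [0,0,-0.03,0,0.04]
    - [0,0,-0.03,0,0.04]
    - [0,0,-0.03,0,0.04]
    - [0.03,0,0,0,0.04]
    - [0.04,0,0,0,0.04]
    - [0.03,0,0,0,0.04]
    - [0.01,0,0,0,0.04]
    - [0,0,0,0,0.04]
    - [0,0,0,0,0.04]

```text
clock: 7.6
position: [549.1, 98.1, 241.5]
ee_rot: [-0.635, 0.772, -0.0, 0.0]
contact_force: [-0.2, 0.3, 0.3]
gripper_width: 40.2
```

```bash
python3 - <<'E'
from h import *
t=T();print(t.round(3));s=arm.read_state();print(s['contact_force'],s['wrist_torque'])
snap('wrist','w4')
im,d,K,M=load('w4')
u,v=320,200
p=np.array([547.7,95.2,111,1]);c=np.linalg.inv(M)@p;u=K[0,0]*c[0]/-c[2]+K[0,2];v=K[1,1]*-c[1]/-c[2]+K[1,2];print('pred slot px',u,v)
u,v=int(u),int(v)
x0,y0=u-70,v-75
cv2.imwrite('pics/w4c.png',cv2.resize(im[y0:y0+150,x0:x0+140],None,fx=4,fy=4,interpolation=cv2.INTER_CUBIC));print(x0,y0)
E
```

```text
[[-1.93000e-01 -9.81000e-01  1.00000e-03  5.49150e+02]
 [-9.81000e-01  1.93000e-01  0.00000e+00  9.81380e+01]
 [-1.00000e-03 -1.00000e-03 -1.00000e+00  2.41527e+02]
 [ 0.00000e+00  0.00000e+00  0.00000e+00  1.00000e+00]]
[-0.24665181  0.33667634  0.26389588] [ 0.02933826 -0.00747083 -0.02595283]
pred slot px 323.2599215213699 224.75860650771486
253 149
```

View pics/w4.png

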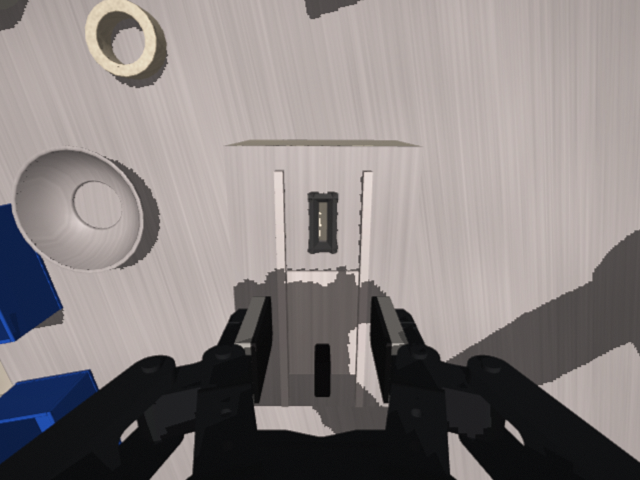

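View pics/w4c.png

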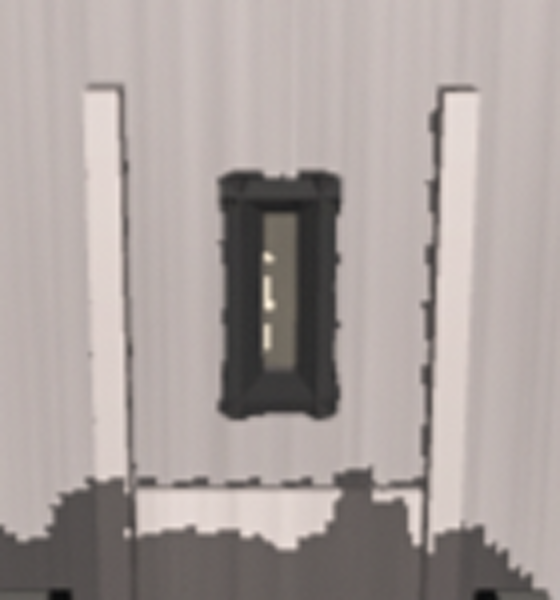

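```bash
python3 - <<'E'
from h import *
im,d,K,M=load('w4')
g=cv2.cvtColor(im,cv2.COLOR_BGR2GRAY)
for v in (210,222,235): print(v,g[v,303:343])
print(g[185:262,324])
def ctr(z,u0,u1,v0,v1):
    P=[pxz(K,M,u,v,z) for u,v in((u0,v0),(u1,v0),(u1,v1),(u0,v1))]
    print(z,np.mean(P,0).round(1),np.linalg.norm(P[0]-P[1]).round(1),np.linalg.norm(P[1]-P[2]).round(1))
ctr(105,318.5,327.5,201.75,241.75)
ctr(99,318.5,327.5,201.75,241.75)
ctr(111,308,338,192,253)
print(d[190:256:4,312])
print(d[225,305:342])
t=T();print('rail');
for v in (180,220,260):print(v,edges(g[v,265:385],14))
E
```

```text
210 [183 180 178 177 160 105  64  57  59  58  54  48  50  48  48  59  96 110
 109 107 106 106 107  95  63  45  45  45  46  51  59  61  59  70 157 179
 179 182 181 179]
222 [181 178 177 175 173 153  96  59  56  58  53  49  48  47  46  99 207 169
 113 109 111 110 109  98  64  46  46  45  46  53  59  62  58  77 155 176
 179 181 180 177]
235 [180 176 174 174 173 154  96  59  57  59  53  51  48  48  48  99 200 165
 112 108 108 109 109  91  59  45  45  45  45  53  59  61  64 108 162 178
 181 182 179 175]
[185 185 186 185 184 185 185 169 117  76  67  68  69  57  40  34  37  79
 104 110 107 108 108 106 108 106 107 107 108 107 107 109 107 108 108 108
 110 110 110 110 109 110 110 110 110 110 110 110 109 110 109 109 109 109
 108  99  81  63  58  58  59  59  59  58  53  50  58 128 168 177 177 176
 176 175 175 174 175]
105 [547.8  94.7 105. ] 6.6 30.7
99 [548.   96.2  99. ] 6.7 31.4
111 [547.7  94.  111. ] 21.4 45.9
[281.57474 276.2939  277.06134 277.04285 277.903   279.76422 280.36304
 280.7184  283.1818  281.55374 282.44583 284.1637  285.38077 285.87308
 287.01843 288.8304  296.4773 ]
[288.23648 288.47208 288.30923 288.04843 284.38712 283.4253  282.37994
 282.99075 282.2902  282.5139  284.5972  286.07343 286.3394  289.00055
 390.6839  389.73798 390.6507  392.1132  390.78635 390.87003 392.16452
 390.92432 287.06226 286.01978 285.2106  283.86197 282.467   282.1133
 280.8525  282.75778 283.9268  283.42822 288.4479  288.60443 287.8955
 286.77362 288.179  ]
rail
180 [(8, 23), (16, 42), (17, 62), (18, 46), (19, 24), (94, 59), (95, 48), (97, 57), (98, 68), (99, 17), (106, 18), (107, 16)]
220 [(9, 18), (17, 41), (18, 64), (19, 42), (20, 25), (42, 19), (43, 58), (44, 36), (52, 50), (53, 108), (54, 38), (55, 56), (61, 33), (62, 19), (70, 26), (71, 69), (72, 19), (94, 59), (95, 32), (96, 100), (97, 29), (105, 18)]
260 [(11, 15), (18, 38), (19, 60), (20, 39), (21, 25), (92, 58), (93, 45), (94, 44), (95, 70), (96, 19), (103, 16)]
```

Request:
drive_tool:
  steps:
    - [0,0,-0.005,-5.9,0.04]
    - [0,0,-0.005,-5.9,0.04]
    - [0,0,-0.004,-5.8,0.04]
    - [0.0285,0.0087,0,0,0.04]
    - [0.0285,0.0087,0,0,0.04]
    - [0.0285,0.0087,0,0,0.04]
    - [0.0285,0.0087,0,0,0.04]
    - [0.0285,0.0087,0,0,0.04]
    - [0.0285,0.0087,0,0,0.04]
    - [0.0285,0.0087,0,0,0.04]
    - [0.0285,0.0087,0,0,0.04]
    - [0.0285,0.0087,0,0,0.04]
    - [0.0285,0.0087,0,0,0.04]
    - [0,0,0,0,0.04]
    - [0,0,0,0,0.04]

```text
clock: 9.15
position: [494.9, -195.2, 255.0]
ee_rot: [0.746, -0.666, -0.0, 0.0]
contact_force: [0.6, -1.1, -1.0]
gripper_width: 40.3
```

```bash
python3 - <<'E'
from h import *
im,d,K,M=load('w4')
P=[]
for v,a,b in ((180,273.5,371.5),(220,274.3,370.3),(260,276,368.5)):
    P.append([pxz(K,M,a,v,116),pxz(K,M,b,v,116)])
for k in (0,1):
    D=P[2][k]-P[0][k];print('yaw',np.degrees(np.arctan2(-D[0],D[1])))
snap('wrist','w5');t=T();print(t.round(3),arm.read_state()['joints'].round(2))
im,d,K,M=load('w5')
cv2.imwrite('pics/w5c.png',cv2.resize(im[140:320,220:420],None,fx=3,fy=3,interpolation=cv2.INTER_CUBIC))
E
```

```text
yaw -11.436524438435198
yaw -11.078038324791246
[[ 1.13000e-01 -9.94000e-01 -0.00000e+00  4.94931e+02]
 [-9.94000e-01 -1.13000e-01  0.00000e+00 -1.94754e+02]
 [-0.00000e+00  0.00000e+00 -1.00000e+00  2.55074e+02]
 [ 0.00000e+00  0.00000e+00  0.00000e+00  1.00000e+00]] [-0.07  0.21 -0.18 -0.   -1.18  0.18]
```

View pics/w5.png

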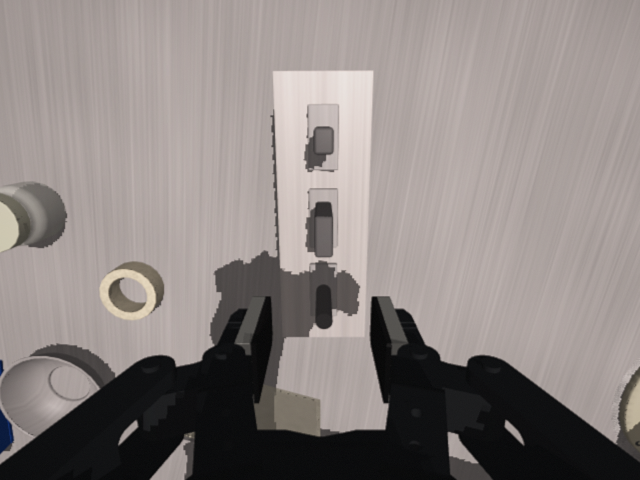

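View pics/w5c.png

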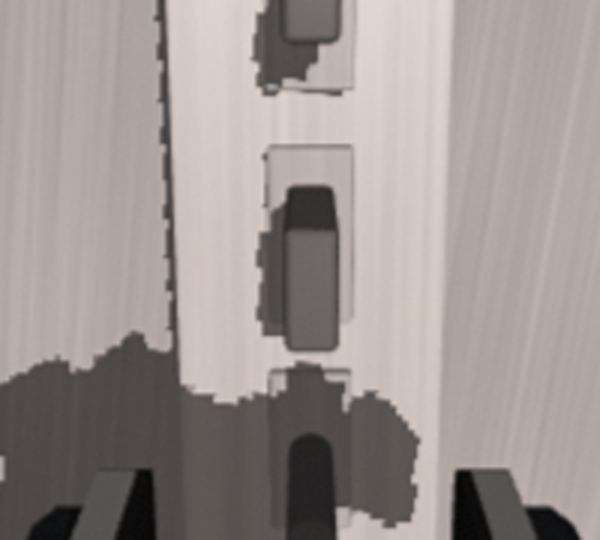

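```bash
python3 - <<'E'
from h import *
im,d,K,M=load('w5')
g=cv2.cvtColor(im,cv2.COLOR_BGR2GRAY)
P=[pxz(K,M,u,v,160) for u,v in((315,216.7),(332.7,216.7),(332.7,256.7),(315,256.7))]
c=np.mean(P,0);print(c.round(1),np.linalg.norm(P[0]-P[1]),np.linalg.norm(P[1]-P[2]),d[235,324],px2w(K,M,324,235,d[235,324]).round(1))
q=lambda u,v:pxz(K,M,u,v,110)
print('guard front edge',q(323,188.5).round(1), 'guard L/R', q(308.7,200).round(1),q(337.3,200).round(1))
rows=[80,120,160,200,240]
L=[];Rr=[]
for v in rows:
    e=edges(g[v,262:385],14);print(v,e)
t=T();
print((t[:3,:3].T@(np.array([c[0],c[1],117])-t[:3,3])).round(1), np.degrees(np.arctan2(t[1,1],t[0,1])))
E
```

```text
[ 494.4 -199.9  160. ] 11.17770312055403 26.76870176949633 246.89012 [ 494.5 -201.5  160.7]
guard front edge [ 497.3 -222.8  110. ] guard L/R [ 507.1 -212.9  110. ] [ 485.6 -215.3  110. ]
80 [(10, 34), (110, 31), (111, 17)]
120 [(9, 54), (10, 38), (11, 54), (12, 65), (13, 18), (44, 42), (46, 17), (76, 39), (77, 16), (108, 19), (109, 26)]
160 [(11, 45), (12, 16), (13, 92), (14, 27), (40, 17), (41, 29), (42, 26), (43, 30), (62, 25), (63, 61), (64, 18), (75, 21), (107, 25), (108, 15)]
200 [(11, 15), (12, 50), (13, 29), (14, 46), (15, 59), (16, 17), (45, 44), (47, 17), (74, 18), (75, 30), (76, 15), (106, 18)]
240 [(13, 32), (14, 48), (16, 85), (17, 27), (43, 59), (44, 46), (51, 16), (53, 16), (70, 69), (71, 27), (75, 22), (105, 16)]
[  5.1   1.  138.1] -173.4850662394569
```

```bash
python3 - <<'E'
from h import *
im,d,K,M=load('w5')
for a,b in (((272.5,80),(278.8,240)),((372.8,80),(367.5,240)),((274.7,120),(278.8,240)),((371,120),(367.5,240))):
    D=pxz(K,M,*b,105)-pxz(K,M,*a,105);print(np.degrees(np.arctan2(-D[0],D[1])))
print(pxz(K,M,272.5,80,105),pxz(K,M,372.8,80,105))
E
```

```text
6.738117028623403
6.6590779149239765
6.452694762882251
6.876003216408044
[ 541.1152878  -293.97788987  105.        ] [ 471.14042949 -301.85855368  105.        ]
```

Request:
drive_tool:
  steps:
    - [0.005,0.001,0,-0.2,0.04]
    - [0,0,0.03,0,0.04]
    - [0,0,0.03,0,0.04]
    - [0,0,0.03,0,0.04]
    - [0,0,0.03,0,0.04]
    - [0,0,0.012,0,0.04]
    - [0,0,0.006,0,0.04]
    - [0,0,0,0,0.03]
    - [0,0,0,0,0.02]
    - [0,0,0,0,0.014]

```text
clock: 10.2
position: [494.8, -200.7, 118.7]
ee_rot: [0.747, -0.665, 0.001, -0.001]
contact_force: [0.1, -0.9, -0.0]
gripper_width: 13.8
```

Request:
drive_tool:
  steps:
    - [0,0,0,0,0.006]
    - [0,0,0,0,0.006]
    - [0,0,0,0,0.006]
    - [0,0,0,0,0.006]
    - [0,0,0,0,0.006]

```text
clock: 10.7
position: [494.8, -200.8, 118.7]
ee_rot: [0.747, -0.665, 0.001, -0.001]
contact_force: [-1.0, 0.7, 6.9]
gripper_width: 11.6
```

```bash
python3 - <<'E'
from h import *
t=T();print(t.round(3));s=arm.read_state();print(s['contact_force'],s['wrist_torque'])
snap('wrist','w6')
im=cv2.imread('pics/w6.png');cv2.imwrite('pics/w6c.png',cv2.resize(im[100:400,200:440],None,fx=2.5,fy=2))
E
```

```text
[[ 1.17000e-01 -9.93000e-01  3.00000e-03  4.94794e+02]
 [-9.93000e-01 -1.17000e-01 -1.00000e-03 -2.00784e+02]
 [ 1.00000e-03 -2.00000e-03 -1.00000e+00  1.18727e+02]
 [ 0.00000e+00  0.00000e+00  0.00000e+00  1.00000e+00]]
[-1.04643505  0.73429069  6.86823072] [ 0.3193142   0.17029764 -0.02355866]
```

View pics/w6.png

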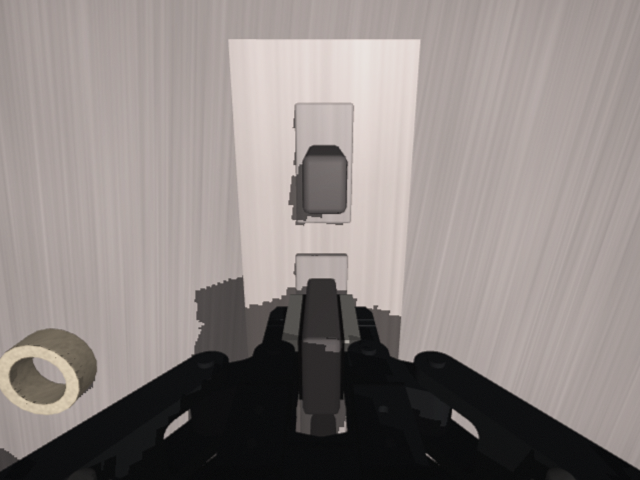

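Request:
drive_tool:
  steps:
    - [0,0,-0.003,0,0.006]
    - [0,0,-0.007,0,0.006]
    - [0,0,-0.01,0,0.006]
    - [0,0,-0.01,0,0.006]
    - [0,0,-0.01,0,0.006]
    - [0,0,-0.01,0,0.006]
    - [0,0,-0.01,0,0.006]
    - [0,0,-0.01,0,0.006]
    - [0,0,-0.015,0,0.006]
    - [0,0,-0.015,0,0.006]
    - [0,0,-0.02,0,0.006]
    - [0,0,-0.02,0,0.006]
    - [0,0,-0.02,0,0.006]
    - [0,0,-0.015,0,0.006]
    - [0,0,-0.005,0,0.006]
    - [0,0,0,0,0.006]

```text
clock: 12.35
position: [494.0, -200.6, 298.0]
ee_rot: [0.747, -0.665, 0.001, -0.0]
contact_force: [-0.6, -0.4, -1.1]
gripper_width: 11.5
```

```bash
python3 - <<'E'
from h import *
t=T();print(t.round(3));s=arm.read_state();print(s['contact_force'],s['wrist_torque'])
snap('wrist','w7');snap('side','s7')
im=cv2.imread('pics/s7.png');cv2.imwrite('pics/s7c.png',cv2.resize(im[180:440,230:440],None,fx=2.3,fy=2.3,interpolation=cv2.INTER_CUBIC))
E
```

```text
[[ 1.16000e-01 -9.93000e-01  1.00000e-03  4.93997e+02]
 [-9.93000e-01 -1.16000e-01  0.00000e+00 -2.00572e+02]
 [ 0.00000e+00 -1.00000e-03 -1.00000e+00  2.98005e+02]
 [ 0.00000e+00  0.00000e+00  0.00000e+00  1.00000e+00]]
[-0.55693608 -0.4201495  -1.09914505] [ 0.00480597 -0.02094968  0.01667054]
```

View pics/w7.png

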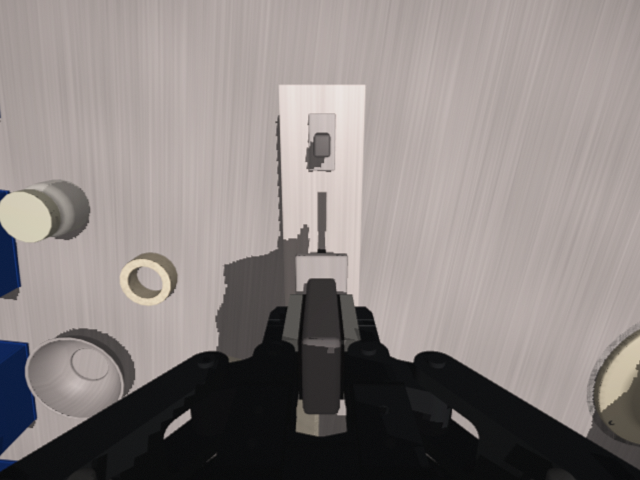

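View pics/s7c.png

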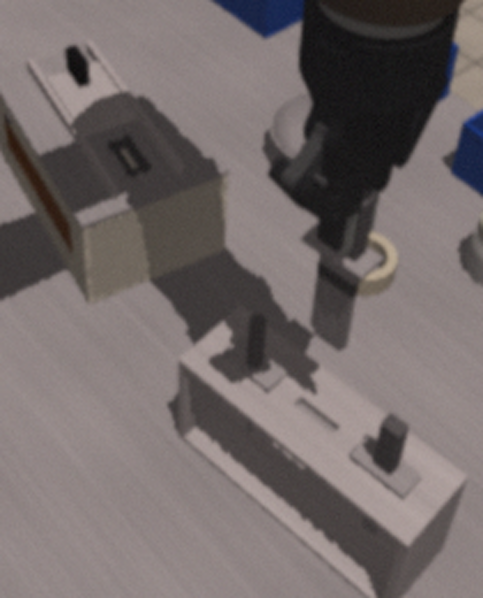

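```bash
python3 - <<'E'
from h import *
for tag in ('w6','w7'):
    im,d,K,M=load(tag)
    z=np.load(f'pics/{tag}.npz');mt=np.linalg.inv(z['t'])@M
    g=cv2.cvtColor(im,cv2.COLOR_BGR2GRAY)
    print(tag,'col322',g[244:290,310].tolist());print('row268',edges(g[268,285:360],12))
    for zz in (8.7,):
        a=[pxz(K,mt,u,v,zz) for u,v in ((296,254),(348,254),(322,254),(297,268),(348,268))]
        print(zz,np.round(a,1).tolist(), d[262,310], (np.linalg.inv(z['t'])@np.append(px2w(K,M,310,262,d[262,310]),1)).round(1))
t=T();a=np.degrees(np.arctan2(t[1,1],t[0,1]));print(a)
E
```

```text
w6 col322 [200, 201, 199, 200, 199, 200, 200, 201, 200, 134, 90, 104, 145, 164, 171, 172, 173, 171, 172, 172, 172, 172, 172, 171, 172, 173, 172, 172, 173, 172, 172, 173, 174, 173, 129, 68, 44, 42, 43, 46, 46, 46, 47, 47, 47, 46]
row268 [(8, 58), (9, 40), (10, 34), (11, 31), (62, 26), (63, 13)]
8.7 [[22.9, -11.3, 8.7], [22.9, 10.3, 8.7], [22.9, -0.5, 8.7], [16.7, -11.0, 8.7], [16.7, 10.4, 8.7]] 159.46158 [20.  -5.4  7.   1. ]
w7 col322 [205, 205, 205, 204, 205, 205, 205, 191, 149, 103, 94, 113, 154, 171, 176, 178, 178, 177, 178, 178, 179, 178, 179, 179, 178, 179, 178, 179, 178, 178, 178, 179, 181, 178, 125, 64, 44, 45, 47, 48, 46, 48, 48, 49, 49, 49]
row268 [(10, 39), (11, 28), (62, 24), (73, 15)]
8.7 [[22.9, -11.3, 8.7], [22.9, 10.3, 8.7], [22.9, -0.5, 8.7], [16.7, -11.0, 8.7], [16.7, 10.4, 8.7]] 161.8002 [19.2 -5.5  9.2  1. ]
-173.33924908186555
```

Request:
drive_tool:
  steps:
    - [0,0,0,6,0.006]
    - [0,0,0,6,0.006]
    - [0,0,0,5.9,0.006]
    - [-0.015,0,0,0,0.006]
    - [-0.03,0.001,0,0,0.006]
    - [-0.03,0.001,0,0,0.006]
    - [-0.03,0.001,0,0,0.006]
    - [-0.03,0.001,0,0,0.006]
    - [-0.03,0,0,0,0.006]
    - [-0.03,0,0,0,0.006]
    - [-0.03,0,0,0,0.006]
    - [-0.03,0,0,0,0.006]
    - [-0.03,0,0,0,0.006]
    - [-0.01,0.001,0,0,0.006]
    - [-0.005,0,0,0,0.006]
    - [0,0,0,0,0.006]
    - [0,0,0,0,0.006]

```text
clock: 14.15
position: [547.1, 93.9, 297.2]
ee_rot: [-0.634, 0.773, 0.0, -0.0]
contact_force: [-0.3, -0.0, -0.2]
gripper_width: 11.5
```

Request:
drive_tool:
  steps:
    - [0,0,0.015,0,0.006]
    - [0,0,0.02,0,0.006]
    - [0,0,0.02,0,0.006]
    - [0,0,0.012,0,0.006]
    - [0,0,0,0,0.006]
    - [0,0,0,0,0.006]

```text
clock: 14.75
position: [547.9, 94.2, 231.0]
ee_rot: [-0.634, 0.773, -0.0, 0.0]
contact_force: [0.2, -0.1, -0.7]
gripper_width: 11.1
```

```bash
python3 - <<'E'
from h import *
t=T();print(t.round(4));s=arm.read_state();print(s['contact_force'],s['wrist_torque'],np.degrees(np.arctan2(t[1,1],t[0,1])))
print('err tool',(t[:3,:3].T@(np.array([547.7,94.3,t[2,3]])-t[:3,3])).round(2))
snap('wrist','w8');snap('side','s8')
im=cv2.imread('pics/s8.png');cv2.imwrite('pics/s8c.png',cv2.resize(im[150:310,200:360],None,fx=3.7,fy=3.7,interpolation=cv2.INTER_CUBIC))
E
```

```text
[[-1.951000e-01 -9.808000e-01  1.100000e-03  5.478789e+02]
 [-9.808000e-01  1.951000e-01 -2.000000e-04  9.419640e+01]
 [-1.000000e-04 -1.100000e-03 -1.000000e+00  2.310362e+02]
 [ 0.000000e+00  0.000000e+00  0.000000e+00  1.000000e+00]]
[ 0.17343567 -0.10247893 -0.71418787] [ 0.02700668 -0.01121683  0.03839614] 168.75114261574228
err tool [-0.07  0.2  -0.  ]
```

View pics/w8.png

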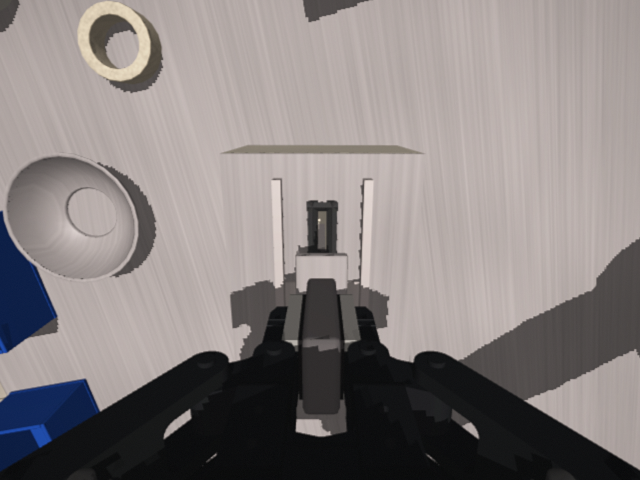

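View pics/s8c.png

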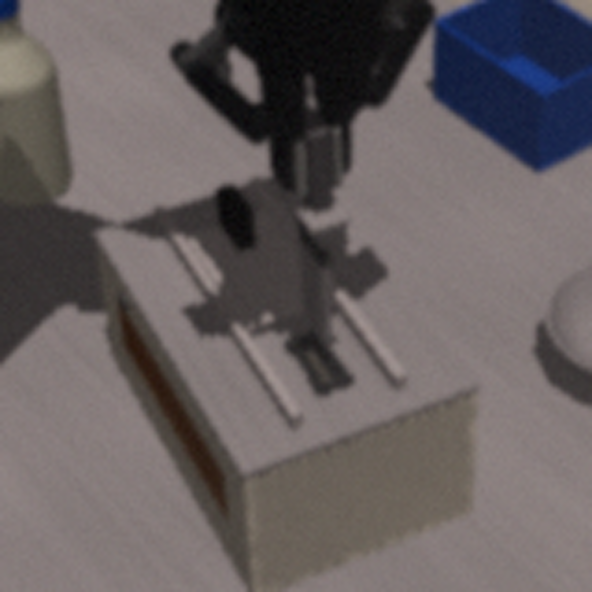

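```bash
python3 - <<'E'
from h import *
im,d,K,M=load('w8');z=np.load('pics/w8.npz');Ti=np.linalg.inv(z['t'])
g=cv2.cvtColor(im,cv2.COLOR_BGR2GRAY)
for v in (212,218,225,232): print(v,g[v,300:345].tolist())
for v in (218,230): print(v,[(Ti@np.append(pxz(K,M,u,v,zz),1)).round(2)[:2].tolist() for u,zz in ((307,111),(338,111),(317.5,105),(327.5,105))])
for u in (312,324,333): print(u,g[192:256,u].tolist())
cv2.imwrite('pics/w8c.png',cv2.resize(im[170:310,250:400],None,fx=4,fy=4,interpolation=cv2.INTER_CUBIC))
E
```

```text
212 [186, 183, 180, 177, 176, 175, 171, 128, 76, 57, 57, 56, 52, 46, 49, 48, 47, 55, 92, 106, 106, 105, 106, 105, 104, 104, 74, 50, 45, 45, 45, 44, 53, 59, 59, 59, 83, 156, 178, 178, 179, 180, 177, 176, 181]
218 [184, 181, 179, 176, 175, 174, 155, 106, 65, 56, 56, 57, 50, 48, 48, 48, 46, 64, 109, 138, 122, 106, 106, 105, 106, 105, 75, 49, 44, 45, 45, 43, 54, 61, 60, 59, 72, 152, 176, 177, 179, 179, 177, 177, 181]
225 [184, 180, 177, 176, 174, 173, 170, 122, 69, 56, 58, 57, 51, 47, 48, 48, 38, 57, 113, 108, 95, 93, 94, 94, 99, 103, 72, 46, 44, 46, 45, 45, 56, 60, 61, 62, 97, 158, 175, 178, 179, 178, 176, 176, 180]
232 [182, 182, 177, 174, 172, 172, 169, 139, 84, 57, 58, 58, 52, 48, 40, 29, 28, 49, 85, 95, 96, 96, 95, 94, 99, 106, 76, 47, 43, 46, 46, 45, 56, 60, 60, 62, 100, 158, 175, 178, 178, 177, 174, 175, 181]
218 [[10.87, -10.48], [10.86, 11.18], [9.4, -3.19], [9.4, 3.95]]
230 [[2.17, -10.58], [2.16, 11.29], [0.51, -3.22], [0.5, 3.99]]
312 [191, 189, 189, 190, 189, 190, 190, 182, 108, 45, 46, 49, 50, 53, 59, 56, 51, 51, 51, 51, 52, 50, 51, 51, 51, 49, 50, 50, 51, 51, 51, 50, 50, 51, 51, 52, 51, 51, 53, 52, 52, 52, 52, 51, 52, 51, 52, 52, 51, 52, 53, 53, 52, 39, 29, 28, 28, 27, 27, 28, 41, 85, 103, 124]
324 [184, 184, 182, 183, 182, 183, 183, 184, 186, 178, 118, 71, 67, 67, 68, 55, 39, 32, 40, 85, 104, 107, 106, 105, 106, 106, 106, 107, 106, 107, 106, 104, 100, 99, 101, 99, 97, 98, 98, 99, 99, 98, 99, 99, 97, 95, 98, 97, 97, 97, 97, 97, 96, 98, 96, 84, 74, 49, 35, 30, 39, 82, 102, 112]
333 [178, 178, 177, 178, 178, 178, 179, 171, 104, 49, 52, 57, 58, 58, 62, 57, 58, 59, 58, 59, 59, 60, 59, 60, 60, 59, 61, 59, 60, 60, 59, 60, 59, 60, 61, 60, 60, 61, 59, 61, 60, 59, 61, 60, 61, 61, 60, 62, 61, 59, 60, 60, 61, 60, 61, 61, 61, 60, 62, 60, 64, 73, 77, 98]
```

View pics/w8c.png

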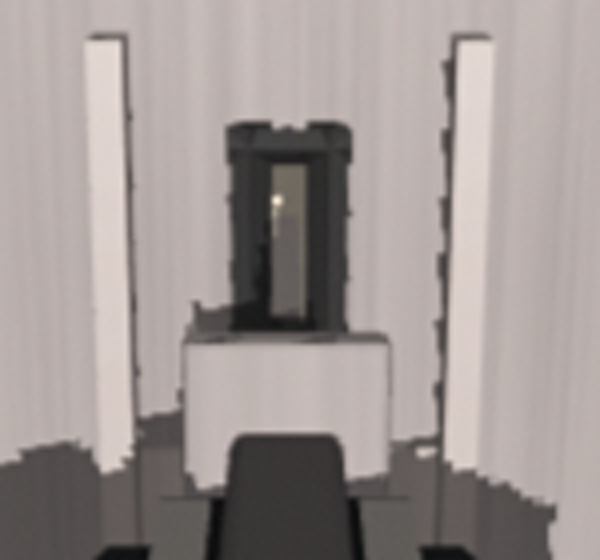

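Request:
drive_tool:
  steps:
    - [0,0.0004,0,0,0.006]
    - [0,0,0.005,0,0.006]
    - [0,0,0.005,0,0.006]
    - [0,0,0.005,0,0.006]
    - [0,0,0.005,0,0.006]
    - [0,0,0.003,0,0.006]
    - [0,0,0,0,0.006]

```text
clock: 15.55
position: [546.7, 94.6, 206.6]
ee_rot: [-0.635, 0.773, 0.0, -0.001]
contact_force: [-0.4, 0.7, -0.0]
gripper_width: 11.0
```

Request:
drive_tool:
  steps:
    - [0,0,0.002,0,0.006]
    - [0,0,0.002,0,0.006]
    - [0,0,0.002,0,0.006]
    - [0,0,0.002,0,0.006]
    - [0,0,0,0,0.006]

```text
clock: 16.05
position: [546.8, 94.6, 198.9]
ee_rot: [-0.634, 0.773, 0.0, -0.0]
contact_force: [0.1, 0.4, -0.4]
gripper_width: 11.3
```

```bash
python3 - <<'E'
from h import *
for i in range(4):
    if i: im,d=arm.get_image('wrist')
    t=T();s=arm.read_state();print(t[:3,3].round(2),s['contact_force'].round(2),s['wrist_torque'].round(3),np.degrees(np.arctan2(t[1,1],t[0,1])).round(2))
cv2.imwrite('pics/w9.png',im);cv2.imwrite('pics/w9c.png',cv2.resize(im[150:310,250:400],None,fx=3.7,fy=3.7,interpolation=cv2.INTER_CUBIC))
snap('side','s9');im=cv2.imread('pics/s9.png');cv2.imwrite('pics/s9c.png',cv2.resize(im[190:310,230:350],None,fx=5,fy=5,interpolation=cv2.INTER_CUBIC))
E
```

```text
[546.79  94.61 198.95] [ 0.1   0.44 -0.42] [-0.085  0.03  -0.017] 168.76
[546.83  94.6  199.08] [ 0.99 -0.68 -0.98] [-0.061  0.048 -0.009] 168.76
[546.86  94.62 199.18] [-0.5  -0.63  0.5 ] [-0.148  0.045 -0.058] 168.77
[546.88  94.63 199.23] [ 0.12 -0.15 -0.79] [-0.147  0.094 -0.041] 168.77
```

View pics/w9c.png

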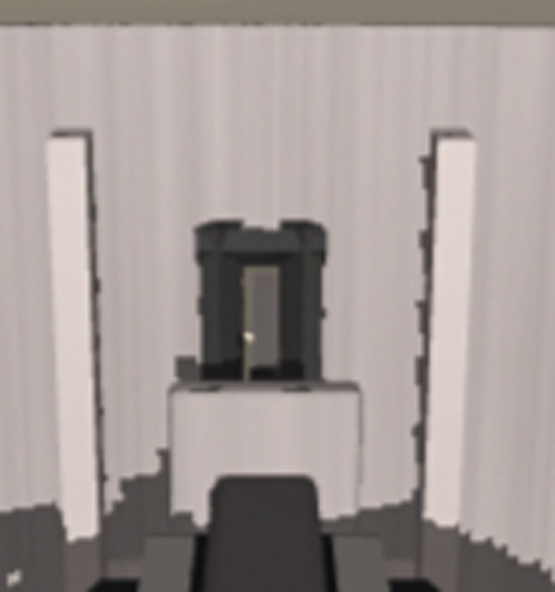

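View pics/s9c.png

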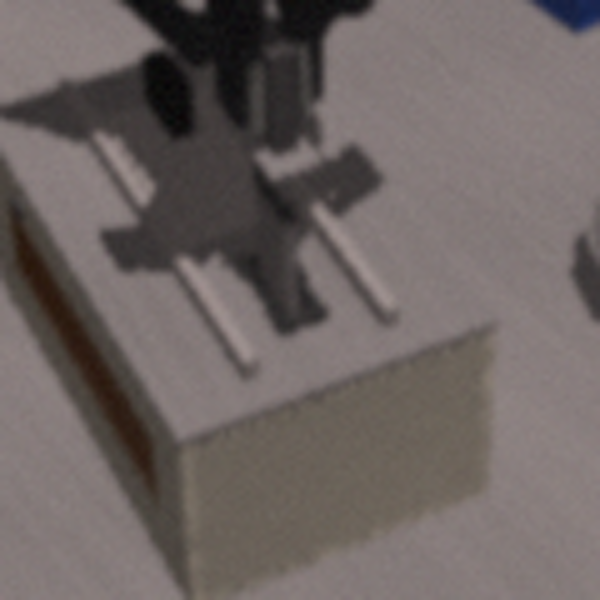

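Request:
drive_tool:
  steps:
    - [0,0,0.003,0,0.006]
    - [0,0,0.003,0,0.006]
    - [0,0,0.003,0,0.006]
    - [0,0,0.003,0,0.006]
    - [0,0,0.003,0,0.006]
    - [0,0,0,0,0.006]

```text
clock: 16.85
position: [546.7, 94.7, 183.6]
ee_rot: [-0.634, 0.773, 0.0, -0.0]
contact_force: [-0.7, -1.5, -1.2]
gripper_width: 11.0
```

Request:
drive_tool:
  steps:
    - [0,0,0.003,0,0.006]
    - [0,0,0.003,0,0.006]
    - [0,0,0.003,0,0.006]
    - [0,0,0.003,0,0.006]
    - [0,0,0.003,0,0.006]
    - [0,0,0,0,0.006]

```text
clock: 17.45
position: [546.7, 94.7, 168.6]
ee_rot: [-0.634, 0.773, 0.0, -0.0]
contact_force: [-0.4, -1.2, -1.4]
gripper_width: 11.2
```

Request:
drive_tool:
  steps:
    - [0,0,0.003,0,0.006]
    - [0,0,0.003,0,0.006]
    - [0,0,0.003,0,0.006]
    - [0,0,0.003,0,0.006]
    - [0,0,0.003,0,0.006]
    - [0,0,0.002,0,0.006]
    - [0,0,0.001,0,0.006]
    - [0,0,0,0,0.006]
    - [0,0,0,0,0.006]

```text
clock: 18.35
position: [546.9, 94.7, 151.1]
ee_rot: [-0.634, 0.773, 0.0, -0.0]
contact_force: [-0.7, -1.8, -0.9]
gripper_width: 11.4
```

```bash
python3 - <<'E'
from h import *
snap('wrist','w10');snap('side','s10');snap('top','t10')
t=T();s=arm.read_state();print(t[:3,3].round(2),s['contact_force'].round(2),s['wrist_torque'].round(3))
im=cv2.imread('pics/s10.png');cv2.imwrite('pics/s10c.png',cv2.resize(im[190:310,230:350],None,fx=5,fy=5,interpolation=cv2.INTER_CUBIC))
im,d,K,M=load('w10');z=np.load('pics/w10.npz');Ti=np.linalg.inv(z['t'])
g=cv2.cvtColor(im,cv2.COLOR_BGR2GRAY);print(g[240:285,310].tolist())
for v in (258,264): print(d[v,308:312],px2w(K,M,310,v,d[v,310]).round(1))
E
```

```text
[546.84  94.69 151.16] [ 0.54 -1.22 -1.8 ] [-0.472  0.074 -0.044]
[55, 40, 38, 46, 48, 48, 48, 47, 48, 33, 26, 26, 40, 83, 104, 131, 166, 178, 182, 184, 181, 182, 182, 183, 183, 182, 183, 183, 183, 184, 182, 183, 183, 182, 183, 183, 184, 182, 122, 63, 50, 50, 51, 51, 52]
[161.08002 160.14606 160.53539 160.55573] [548.   73.1 142.6]
[161.00262 162.35574 161.57555 161.43893] [548.6  75.8 142.3]
```

View pics/w10.png

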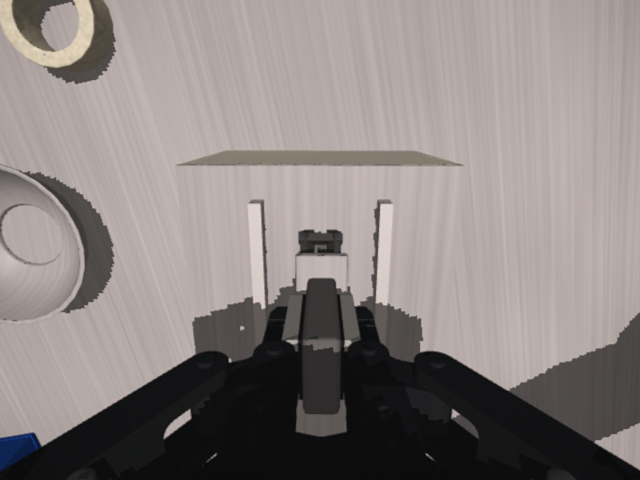

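View pics/s10c.png

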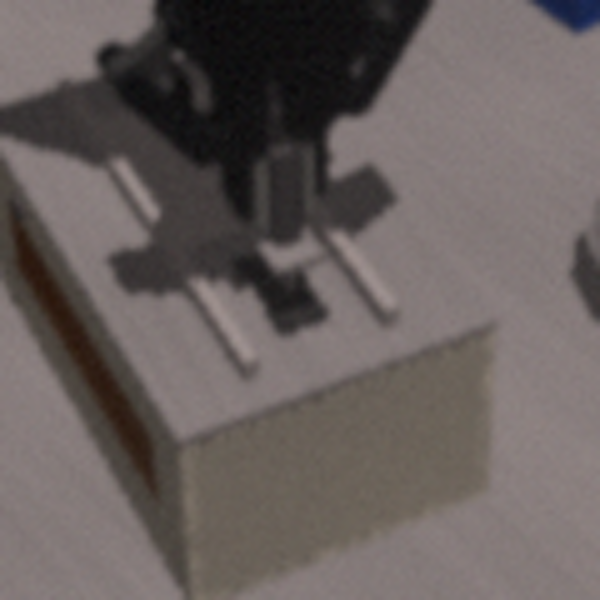

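Request:
drive_tool:
  steps:
    - [0.0005,0,0.001,0,0.006]
    - [0,0,0.0007,0,0.006]
    - [0,0,0,0,0.006]
    - [0,0,0,0,0.006]

```text
clock: 18.9
position: [547.1, 94.4, 149.7]
ee_rot: [-0.635, 0.773, -0.0, 0.0]
contact_force: [0.6, -0.7, -1.5]
gripper_width: 10.9
```

```bash
python3 - <<'E'
from h import *
snap('side','s11');snap('top','t11');snap('wrist','w11')
t=T();s=arm.read_state();print(t[:3,3].round(2),s['contact_force'].round(2),s['wrist_torque'].round(3),s['gripper_width'])
im,d,K,M=load('w11')
D=[px2w(K,M,u,v,d[v,u])[2] for u in (303,306,309,336,340) for v in range(259,275,3)];print('guard top z',np.median(D))
E
```

```text
[547.02  94.37 149.7 ] [-0.03  0.28 -0.69] [-0.045 -0.013 -0.014] 11.105850688252692
guard top z 141.16526760899396
```

View pics/t11.png

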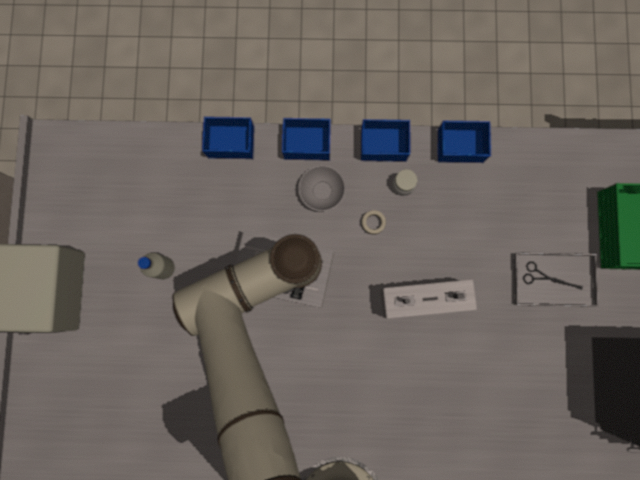

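View pics/s11.png

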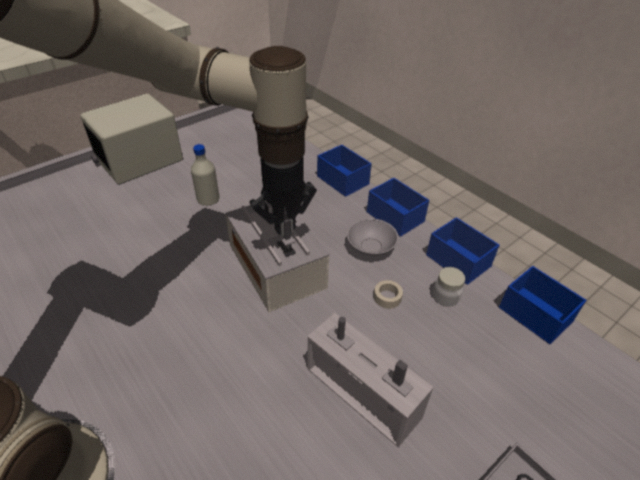

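```bash
python3 - <<'E'
from h import *
ey=np.array([.195,.981])
for tag,u,v0,v1 in (('w1',300,150,165),('w3',290,112,126),('w4',295,258,285)):
    im,d,K,M=load(tag);g=cv2.cvtColor(im,cv2.COLOR_BGR2GRAY);print(tag,g[v0:v1,u].tolist())
for tag,u,v in (('w1',300,157.5),('w2',300,119),('w3',300,119),('w4',295,270.3)):
    im,d,K,M=load(tag);print(tag,(pxz(K,M,u,v,115)[:2]@ey).round(1))
E
```

```text
w1 [184, 184, 183, 183, 183, 181, 168, 182, 211, 220, 220, 220, 220, 220, 220]
w3 [178, 178, 177, 177, 178, 177, 161, 179, 203, 215, 216, 216, 216, 217]
w4 [178, 178, 178, 179, 178, 177, 178, 178, 179, 178, 179, 174, 142, 178, 210, 217, 215, 215, 216, 215, 216, 216, 215, 149, 100, 97, 98]
w1 177.1
w2 176.1
w3 226.0
w4 234.3
```

```bash
python3 - <<'E'
from h import *
s=arm.read_state();print(s['clock'],s['position'],s['contact_force'],s['gripper_width'])
print(arm.job_done())
E
```

```text
19.05 [547.02208735  94.37178246 149.69915078] [-0.02504536  0.27971804 -0.68941949] 11.105850688252692
the job is handed in; nothing more can be done
None
```

The job is handed in at 19.05 s: the shutter is open and the paddle hangs in the slot, still gripped by its handle. No verdict was reported.

- **Shutter:** I gripped the tab and pulled until it stalled against its stop at about 9.5 N. It travelled about 58 mm from its partly shut start. After I let go, its front edge measured 234.3 mm along the box's y, against 234.2 mm expected for fully open.
- **Paddle:** I took it from the middle place in the rack. Going down the slot, the force readings stayed below about 2 N. Near the bottom a light side torque of about 0.5 N m appeared, and a 0.5 mm shift cleared it.
- **Depth:** The top of the guard measured 141.2 mm by the wrist camera, against 141 mm when the middle of the band is at the 111 mm rim. The TCP height agreed (149.7 mm). I could not see the band itself in any picture, so its level is worked out from the guard height, not seen directly.
- **Sideways position:** The camera and arm readings differed by up to about 0.9 mm, which is close to the slot's 1 mm clearance on each side. The last force reading was under 1 N with almost no torque, so the blade is not jammed.
- **Other objects:** The last top and side views show the other two instruments, bottle, jar, dish and tape where they were.

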